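Load a roll of paper tape into its desk stand on a spindle

ROBOT

A 6-joint arm with a two-finger parallel gripper is mounted at the origin on the work surface; the furniture and walls round the work are solid. World frame = base frame: x ahead of the robot, y to its left, z up, the work surface at z = 0. Lengths are in m, angles in degrees, forces in N, time in s.
With the tool pointing down it reaches from about 0.4 to 0.825 m from the base axis. Payload 7 kg.
Tool frame: the origin (TCP) lies at the very end of the fingers, on their centre line; the grasp point (between the pads) lies 19 mm behind it (grasp_offset is the x of the grasp point in the tool frame, in m); x points along the fingers, y is the direction in which the jaws open and shut, and the axes are right-handed (so a half turn about x gives the same grasp; the last joint's range is limited). The gripper opens to 88 mm and grips with 3 to 60 N. Pads are 19 mm wide; open, the fingers measure 130 mm over their backs; the gripper's body (78 mm by 193 mm) begins 47 mm behind the grasp point.
Start: joints at [84.746, 20.546, 0.682, 0, -70.136, -16.507], TCP at [0.25, 0.627, 0.227] pointing down, gripper open.
Joint ranges: [-176.03, 176.03], [-82.01, 121.73], [-58.28, 71.71], [-173.87, 95.51], [-174.79, -0.11], [-173.66, 173.66]. Speed limits (degrees/s): [136.94, 136.94, 172.46, 180, 180, 180].

INTERFACE

Orientations are given as [roll, pitch, yaw] about the fixed x, y, z axes, in that order (R = Rz(yaw) Ry(pitch) Rx(roll)).
In Python, from plant import get_obs, snapshot, close_job, grasp_offset gives the robot as it stands.
- The arm moves only by the tool carry_out, never from a script. Its argument "series" is a list that holds one entry, the list of rows, each a list of 6 numbers: the shift along the tool's x, y, z in mm, then the turn, a rotation vector about the tool's x, y, z in degrees. A call has 1 to 10 rows; each row is the pose to reach, as a shift and turn from the pose commanded when the call began, along the tool's axes at that moment; what a row does not reach only later rows make up. A row lasts 1/8 s, in which the tool goes at most 62.5 mm and 10.7 degrees, less where a joint would pass 70% of its speed; a pose out of reach is approached as far as the arm can. A call with a gripper value outside its range is refused whole. "hand" is the gripper's target within -1 to 1 (shut at 1, half-way at 0, fully open at -1), set as the call begins (left out, the last holds). The fingers move at their own pace and stop on an object; the grip force is fixed at half the most. Time passes only in rows, so rows that repeat a pose let the fingers close. It gives the time, the measured TCP pose, the force and the opening at its end, in the units of the state.
- get_obs(): the state, without advancing time (a new reading comes with each control period).
- snapshot(name): name is "side" or "top" or "wrist"; returns a dict with "color" (400x640x3 uint8, red, green, blue), "fx", "fy", "cx", "cy" (pixels), "dist_coeffs" ([k1, k2, p1, p2, k3] as OpenCV has them; the pictures are not rectified), "eye" and "attitude" of the camera in the world. Camera axes: x right, y down, z forward; pixel columns grow to the right and rows downward; lengths in m; the calibration is good to about 2 mm. A picture is of the moment at which its call begins. There is no depth.
- close_job(): hands the job in, once; it reports no verdict.
The state is a dict: "clock": time; "joint_pos": joint angles; "qvel": joint speeds; "tau": joint torques, N m; "tool_pos": TCP position; "orientation": TCP orientation; "force": force on the tool from outside, world axes, zero at the start; "moment": the same for the moment, N m; "opening": finger opening in m.
Only numpy, scipy, OpenCV 4.12 (cv2) and the standard library are available. Lean on these libraries where they do the work, as an engineer would, in place of code of your own. Each camera call takes 0.05 s, during which the arm holds its last target.

TASK

Load the desk tape stand: pick up the spindle by its wooden handle, push its shaft through the hole of the paper-tape roll that waits on the low rest, lift the roll on the shaft and lower the spindle into the two V-notches of the stand, so that the shaft lies in both notches and the roll hangs free between the two uprights. Do not grip the roll itself, do not drop the spindle into the stand from above, and leave the ink bottle and the clock where they are.

Things in the scene. Friction and masses are not known exactly. Their poses are not given: they have to be found in the camera images.
- spindle_grip (a point): Centre of the spindle's handle, a dark wooden bar 54 mm long, 22 mm wide, 22 mm high; pinch it across its width. The spindle is loose, one rigid piece 200 mm long, 0.10 kg. x runs along it from handle to knob: the shaft begins 27 mm from here and ends at 153 mm, the knob's tip is at 173 mm. It starts lying level on the desk, its axis 11 mm up, roughly pointing away from the robot.
- spindle_mid (a point): Middle of the spindle's shaft, on its axis, 90 mm from the handle's centre; same axes as spindle_grip. The steel shaft is 16 mm in diameter and 126 mm long; the brass knob at its end is 22 mm in diameter and 20 mm long and tapers to 10 mm at the tip.
- roll_center (a point): Centre of the loose roll of brown paper tape, on the axis of its hole: rigid ring, 90 mm outside diameter, 42 mm wide, hole 40 mm in diameter right through, 0.07 kg. x runs along the hole, level. It starts on its rim in the rest, axis 52 mm above the desk, and lifts straight up. Hanging on a level shaft its centre is 12 mm below the shaft's axis.
- rest: Low fixed wooden rest under the roll, 64 mm along x, 84 mm along y: 16 mm high lips before and behind the roll, cork cradle about 20 mm high at its sides. Origin in the middle of its underside on the desk; x runs along the roll's hole.
- stand_slots (a point): Middle between the fixed stand's two V-notches, where the axis of a seated shaft lies: 84 mm above the desk. x runs along the seated shaft (either way round), z up. The metal uprights stand at x = -39 to -51 and +39 to +51 mm; each ends in a 45-degree V open upwards, about 55 mm wide at its mouth, 101 mm above the desk. Wooden base 130 mm along x, 96 mm along y, 12 mm high.
- ink_bottle: Loose dark blue ink bottle with black cap, 49 x 48 x 58 mm, origin in the middle of its underside; bystander.
- desk_clock: Loose small round desk clock on a foot, 35 x 80 x 87 mm, origin in the middle of its underside; bystander.
Mind the look-alikes: they are no part of the job. What is shaped like the part that bears roll_center but pink is not meant.

How it is judged (in metres and radians):
On the way:
1. the roll hangs on the shaft of the held spindle, lifted clear of its rest (distance between roll_center and spindle_mid below 0.055 m and height (world z) of roll_center above 0.075 m and contact force between the fingers and spindle above 1 N and contact force between spindle and roll above 0.1 N and contact force between roll and rest below 0.02 N), for 0.2 s.
At the end, for the whole second after the job is handed in: Shaft in both notches (middle within 20 mm of the stand's middle in plan and 6 mm of seated height, within 0.08 rad of the notch line); roll hanging on it between the uprights, centre within 35 mm of the shaft's middle, not touching the stand; all released and at rest (horizontal distance between spindle_mid and stand_slots below 0.02 m and z of spindle_mid in the frame of stand_slots between -0.006 and 0.006 m and angle between the x axis of spindle_mid and the x axis of stand_slots, either way round below 0.08 rad and distance between roll_center and spindle_mid below 0.035 m and contact force between roll and stand below 0.05 N and contact force between the fingers and spindle below 0.05 N and linear speed of each of roll, spindle below 0.03 m/s).
It fails at once if the fingers press on the roll itself (over 3 N) (contact force between the fingers and roll above 3 N).
It fails at once if the spindle is let go more than 3 cm above its seat (contact force between the fingers and spindle below 0.05 N and height (world z) of spindle_mid above 0.114 m).
It fails at once if the ink bottle is moved by more than 3 cm (distance of ink_bottle from where it was at the start of the episode above 0.03 m).
It fails at once if the clock is moved by more than 3 cm (distance of desk_clock from where it was at the start of the episode above 0.03 m).
It also fails if it takes over 58 s, if anything falls off the work surface, if the arm or the gripper's body presses on something with over 40 N, if the wrist force passes 120 N, or if a joint passes its speed limit or range.

## Working session

There is one attempt and no reset: what is moved stays moved. The work goes in short steps, Python scripts to look and compute and a tool call to move; the robot and the scene stay as the last step left them, time stands still between calls to the robot, and variables do not carry over. Pictures are saved under pics/ and viewed, and the job is handed in when it is done.

Besides the shell and the picture viewer there is one more tool, called after "Request:" in YAML: its name, and indented under it one key for each argument. carry_out: Moves the arm, as the interface text tells. Its arguments: {"type":"object","properties":{"series":{"type":"array","items":{"type":"array","items":{"type":"array","items":{"type":"number"}}}},"hand":{"type":"number"}},"required":["series"]}

```bash
mkdir -p pics; ls; cat > h.py <<'E'
import numpy as np, cv2
from plant import get_obs, snapshot, close_job, grasp_offset
from scipy.spatial.transform import Rotation as R
E
python3 - <<'E'
from h import *
print(get_obs(), grasp_offset)
for n in ("side","top","wrist"):
    s=snapshot(n); cv2.imwrite(f"pics/{n}0.png",s["color"][:,:,::-1]); print(n,{k:v for k,v in s.items() if k!="color"})
E
```

```text
pics
{'clock': 0.0, 'joint_pos': array([ 8.47465194e+01,  2.05915965e+01,  6.35378138e-01, -1.98032638e-02,
       -7.01346148e+01, -1.65089277e+01]), 'qvel': array([-0.04679474, -0.04430478, -0.00248425,  0.1781082 ,  0.01719335,
       -0.03597328]), 'tau': array([-8.58264157e-04, -5.82719421e+01,  2.93044227e+01,  6.99798077e+00,
        6.82516897e-03, -1.62788510e-04]), 'tool_pos': array([0.25008753, 0.62645891, 0.22563403]), 'orientation': array([  94.92796185,   89.90727807, -106.8411905 ]), 'force': array([ 0.25518558, -0.28674522,  0.02773882]), 'moment': array([0.04239611, 0.03420054, 0.01302831]), 'opening': 0.08794044455671023} -0.0188
side {'fx': 443.63530589379957, 'fy': 443.63530589379957, 'cx': 330.7590677482929, 'cy': 204.33973536531434, 'dist_coeffs': array([-0.00870019,  0.        ,  0.        ,  0.        ,  0.        ]), 'eye': array([ 0.15145791, -0.83843586,  0.75572411]), 'attitude': array([-125.55269896,   -0.7596779 ,  -25.99308031])}
top {'fx': 375.78796308193125, 'fy': 375.78796308193125, 'cx': 316.9807132337337, 'cy': 202.13391520397477, 'dist_coeffs': array([0.00792621, 0.        , 0.        , 0.        , 0.        ]), 'eye': array([ 0.38795621, -0.01818244,  0.99458405]), 'attitude': array([-171.08858325,    1.18772355,  -88.48689109])}
wrist {'fx': 307.21364026993064, 'fy': 307.21364026993064, 'cx': 324.83052803822943, 'cy': 198.5943760307469, 'dist_coeffs': array([0.01787774, 0.        , 0.        , 0.        , 0.        ]), 'eye': array([0.3201285 , 0.59877901, 0.38389386]), 'attitude': array([ 1.63724965e+02, -6.78547193e-02, -1.11726781e+02])}
```

View pics/top0.png

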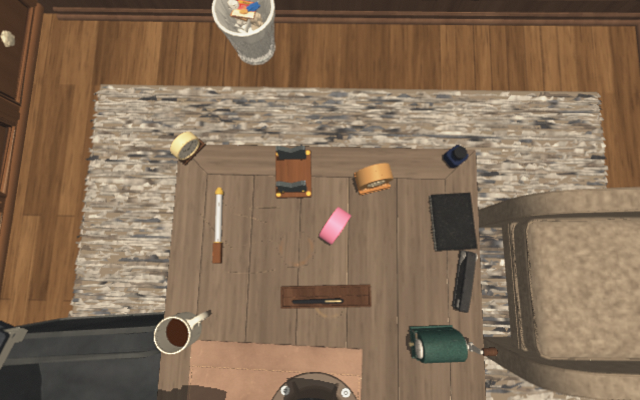

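View pics/side0.png

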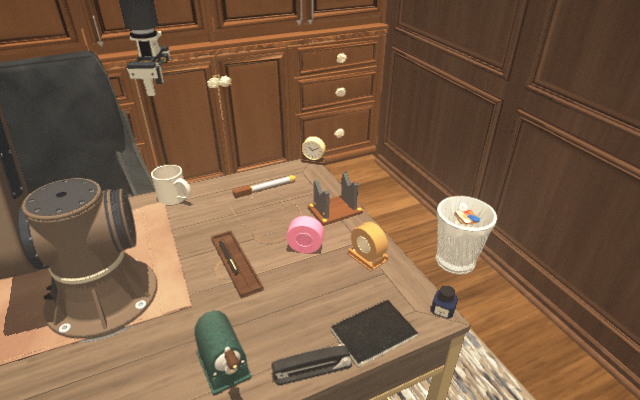

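View pics/wrist0.png

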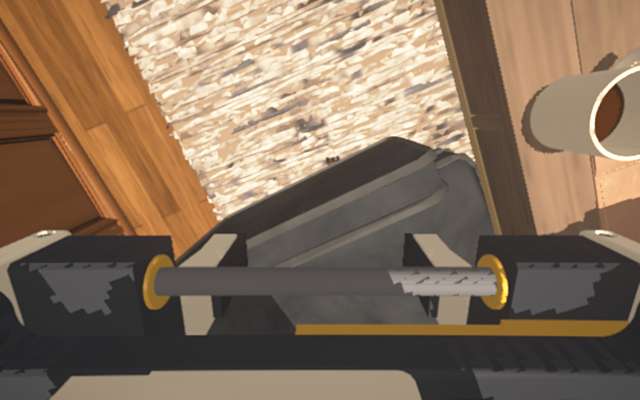

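The top view shows the spindle at (218,225), the stand at (293,173), the clock at (185,145) and the ink bottle at (456,156). There are two ring-shaped candidates: a pink one at top (335,226) / side (305,235), and a brown one at top (375,178) / side (368,245). The brown ring sits on a wooden rest and fits the description. I'll confirm that in enlarged crops.

```bash
python3 - <<'E'
import cv2
t=cv2.imread("pics/top0.png"); s=cv2.imread("pics/side0.png")
cv2.imwrite("pics/tc.png",cv2.resize(t[135:275,200:400],None,fx=4,fy=4,interpolation=cv2.INTER_CUBIC))
cv2.imwrite("pics/sc.png",cv2.resize(s[165:285,225:400],None,fx=4.5,fy=4.5,interpolation=cv2.INTER_CUBIC))
E
```

```text
(no output)
```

View pics/tc.png

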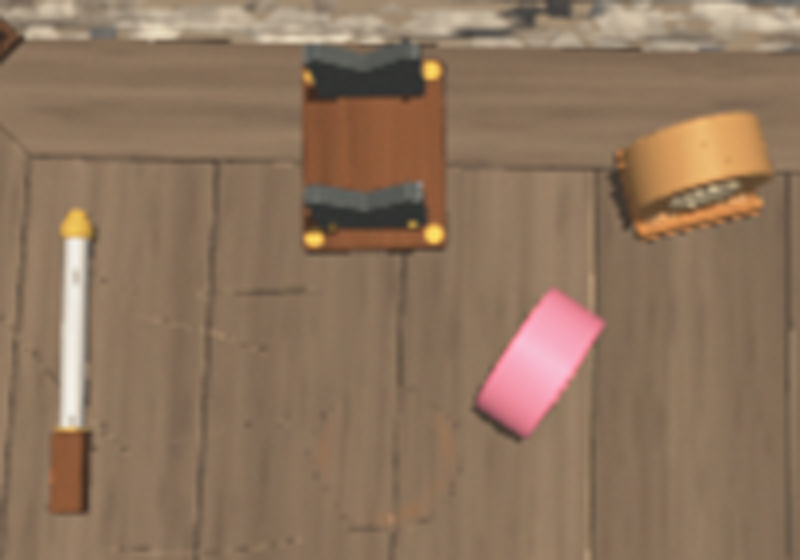

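View pics/sc.png

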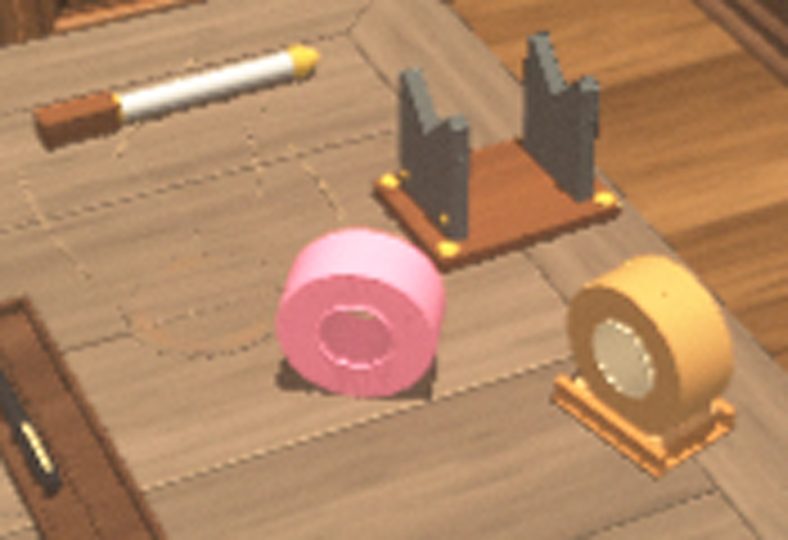

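Confirmed: the brown roll (crop upper right, on the wooden rest) is the one meant, and the pink ring lies straight on the desk. Next I measure the spindle, stand base and rest by casting rays onto planes of known height.

```bash
cat >> h.py <<'E'
def cam(n):
    s=snapshot(n); s["bgr"]=s["color"][:,:,::-1].copy(); return s
def RR(e): return R.from_euler("xyz",e,degrees=True).as_matrix()
def rays(s,px):
    px=np.array(px,float).reshape(-1,1,2)
    K=np.array([[s["fx"],0,s["cx"]],[0,s["fy"],s["cy"]],[0,0,1]])
    u=cv2.undistortPoints(px,K,np.array(s["dist_coeffs"]))[:,0]
    d=np.c_[u,np.ones(len(u))]@RR(s["attitude"]).T
    return s["eye"],d/np.linalg.norm(d,axis=1)[:,None]
def onz(s,px,z):
    e,d=rays(s,px); z=np.broadcast_to(z,(len(d),)); return e+d*((z-e[2])/d[:,2])[:,None]
def proj(s,P):
    K=np.array([[s["fx"],0,s["cx"]],[0,s["fy"],s["cy"]],[0,0,1]])
    Rm=RR(s["attitude"]).T
    return cv2.projectPoints(np.array(P,float).reshape(-1,3),cv2.Rodrigues(Rm)[0],-Rm@s["eye"],K,np.array(s["dist_coeffs"]))[0][:,0]
def tri(a,pa,b,pb):
    e1,d1=rays(a,pa);e2,d2=rays(b,pb);out=[]
    for x,y in zip(d1,d2):
        A=np.c_[x,-y];t=np.linalg.lstsq(A,e2-e1,rcond=None)[0]
        p,q=e1+x*t[0],e2+y*t[1]; out.append(np.r_[(p+q)/2,np.linalg.norm(p-q)])
    return np.array(out)
E
python3 - <<'E'
from h import *
np.set_printoptions(precision=4,suppress=True)
s=cam("top"); w=cam("side")
T=lambda L:[(200-.375+u/4,135-.375+v/4) for u,v in L]
S=lambda L:[(225-.39+u/4.5,165-.39+v/4.5) for u,v in L]
print("spindle: handle back, handle front, shaft end, tip"); P=onz(s,T([(68,513),(70,432),(76,236),(77,208)]),[.018,.018,.015,.011]);print(P,np.linalg.norm(P[0]-P[3]), np.degrees(np.arctan2(*(P[3]-P[0])[[1,0]])))
print("spindle side");P=onz(w,S([(40,128),(112,107),(296,65),(317,58)]),.011);print(P)
print("stand base knobs top");print(onz(s,T([(308,77),(432,70),(434,233),(314,239)]),.014))
print("side 3 knobs");print(onz(w,S([(390,181),(449,249),(606,199)]),.014))
print("rest near corners top");print(onz(s,T([(640,238),(763,208)]),.008))
print("rest side corners near L,R, far R");print(onz(w,S([(553,395),(658,478),(733,425)]),.0))
# blob of brown roll
print("roll top pts: near face arc L,R , far arc"); 
print(onz(s,T([(622,160),(770,175)]),.052))
print("side notch bottoms"); print(onz(w,S([(428,133),(561,99)]),.073))
print("hole/face centre side, planes");
print(onz(w,S([(624,358)]),.052))
o=get_obs(); print(RR(o["orientation"]))
E
```

```text
spindle: handle back, handle front, shaft end, tip
[[0.3761 0.2606 0.018 ]
 [0.428  0.2629 0.018 ]
 [0.5579 0.2686 0.015 ]
 [0.5776 0.2703 0.011 ]] 0.20187605298422942 2.7571837234944487
spindle side
[[0.3795 0.2681 0.011 ]
 [0.4303 0.2724 0.011 ]
 [0.5621 0.2696 0.011 ]
 [0.5788 0.272  0.011 ]]
stand base knobs top
[[0.6706 0.1187 0.014 ]
 [0.6772 0.0351 0.014 ]
 [0.5655 0.0304 0.014 ]
 [0.5596 0.1099 0.014 ]]
side 3 knobs
[[0.5634 0.1116 0.014 ]
 [0.5671 0.0315 0.014 ]
 [0.679  0.0363 0.014 ]]
rest near corners top
[[ 0.5663 -0.1065  0.008 ]
 [ 0.5884 -0.188   0.008 ]]
rest side corners near L,R, far R
[[ 0.5704 -0.0994  0.    ]
 [ 0.5905 -0.1827  0.    ]
 [ 0.6496 -0.1641  0.    ]]
roll top pts: near face arc L,R , far arc
[[ 0.6088 -0.0906  0.052 ]
 [ 0.601  -0.185   0.052 ]]
side notch bottoms
[[0.5719 0.072  0.073 ]
 [0.6629 0.0713 0.073 ]]
hole/face centre side, planes
[[ 0.5902 -0.1401  0.052 ]]
[[-0.0002 -0.3707 -0.9287]
 [-0.0007 -0.9287  0.3707]
 [-1.      0.0007 -0.0001]]
```

```bash
cat >> h.py <<'E'
def tgt_R(psi):
    p=np.radians(psi); x=np.array([0,0,-1.]); y=np.array([np.sin(p),-np.cos(p),0]); return np.c_[x,y,np.cross(x,y)]
def row(pos,psi,cur=None):
    # cur: (pos, psi) commanded; else measured
    if cur is None:
        o=get_obs(); p0=o["tool_pos"]; R0=RR(o["orientation"])
    else: p0=np.array(cur[0]); R0=tgt_R(cur[1])
    sh=R0.T@(np.array(pos)-p0)*1000; rv=R.from_matrix(R0.T@tgt_R(psi)).as_rotvec(degrees=True)
    return np.r_[sh,rv].round(1)
def now():
    o=get_obs(); m=RR(o["orientation"]); 
    return dict(t=round(o["clock"],2),tcp=o["tool_pos"].round(4).tolist(),psi=round(float(np.degrees(np.arctan2(-m[1,2],-m[0,2]))),2),xax=m[:,0].round(4).tolist(),F=o["force"].round(2).tolist(),op=round(o["opening"],4))
E
python3 -c "
from h import *
print(now(),row([.5,-.03,.32],2.8))"
```

```text
{'t': 0.25, 'tcp': [0.2502, 0.6267, 0.2261], 'psi': -21.76, 'xax': [-0.0002, -0.0007, -1.0], 'F': [-0.16, 0.2, 0.54], 'op': 0.088} [ -93.4  517.4 -475.5  -24.6    0.    -0. ]
```

Request:
carry_out:
  series:
    - [[-93,517,-475,-24.6,0,0],[-93,517,-475,-24.6,0,0],[-93,517,-475,-24.6,0,0],[-93,517,-475,-24.6,0,0],[-93,517,-475,-24.6,0,0],[-93,517,-475,-24.6,0,0],[-93,517,-475,-24.6,0,0],[-93,517,-475,-24.6,0,0],[-93,517,-475,-24.6,0,0],[-93,517,-475,-24.6,0,0]]

```text
clock: 1.5
tool_pos: [0.4707, 0.0458, 0.3094]
orientation: [-153.3, 89.9, 29.6]
force: [1.4, 1.2, -0.9]
opening: 0.0875
```

```bash
python3 -c "
from h import *
print(now(),row([.5,-.03,.32],2.8))"
```

```text
{'t': 1.5, 'tcp': [0.4707, 0.0458, 0.3094], 'psi': 2.87, 'xax': [0.0011, 0.0006, -1.0], 'F': [1.45, 1.2, -0.9], 'op': 0.0875} [-10.6  77.2 -25.5   0.1  -0.1   0. ]
```

Request:
carry_out:
  series:
    - [[-8,45,-15,0,0,0],[-8,45,-15,0,0,0],[-8,45,-15,0,0,0]]

```text
clock: 1.88
tool_pos: [0.4874, 0.0034, 0.3164]
orientation: [-22.2, 90.0, 160.6]
force: [-0.4, -0.6, 0.5]
opening: 0.0878
```

```bash
python3 - <<'E'
from h import *
w=cam("wrist"); cv2.imwrite("pics/w1.png",w["bgr"]); print(now(), w["eye"],w["attitude"])
import pickle; pickle.dump(w,open("w1.pkl","wb"))
E
```

```text
{'t': 1.93, 'tcp': [0.4873, 0.0039, 0.3164], 'psi': 2.85, 'xax': [-0.0004, 0.0002, -1.0], 'F': [0.19, 0.02, 0.35], 'op': 0.0876} [0.56269095 0.00704256 0.47451234] [ 1.63707259e+02  5.81324937e-02 -8.71858432e+01]
```

View pics/w1.png

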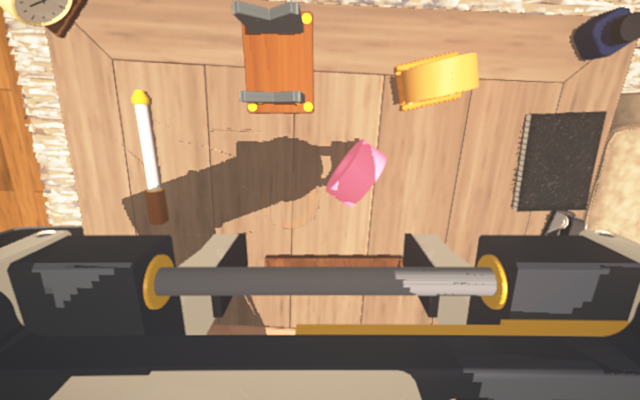

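```bash
python3 - <<'E'
import cv2
t=cv2.imread("pics/w1.png")
cv2.imwrite("pics/w1a.png",cv2.resize(t[0:120,230:350],None,fx=5,fy=5,interpolation=cv2.INTER_CUBIC))
cv2.imwrite("pics/w1b.png",cv2.resize(t[40:120,385:495],None,fx=7,fy=7,interpolation=cv2.INTER_CUBIC))
cv2.imwrite("pics/w1c.png",cv2.resize(t[80:230,110:190],None,fx=4,fy=4,interpolation=cv2.INTER_CUBIC))
E
```

```text
(no output)
```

View pics/w1a.png

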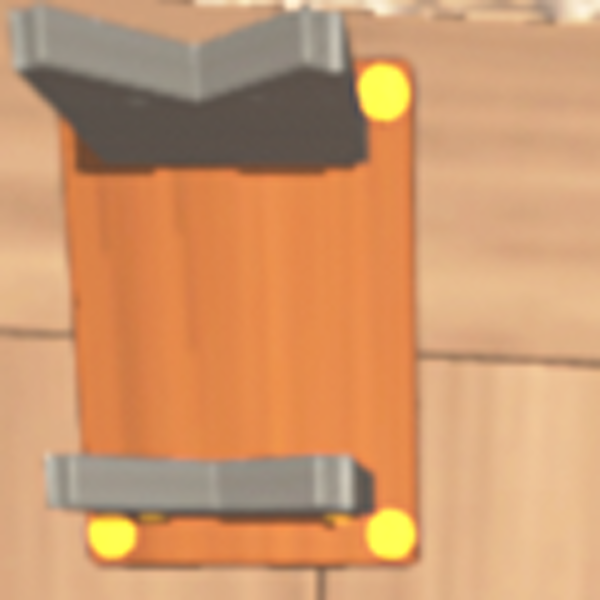

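View pics/w1b.png

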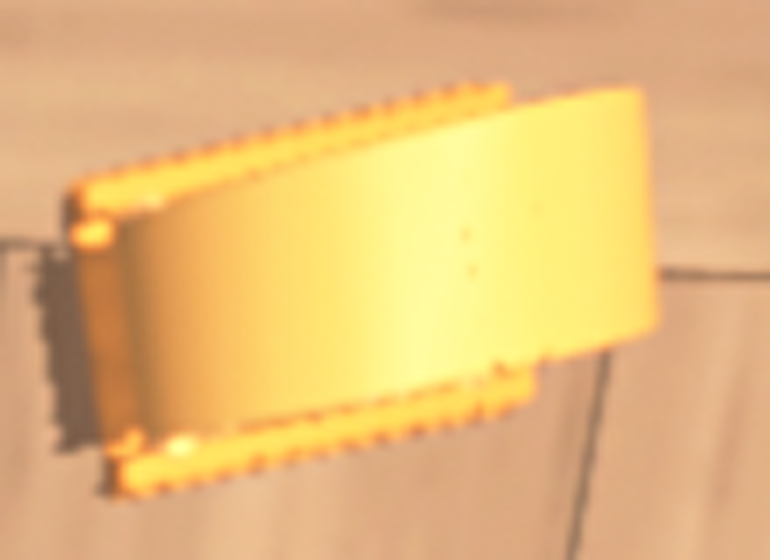

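View pics/w1c.png

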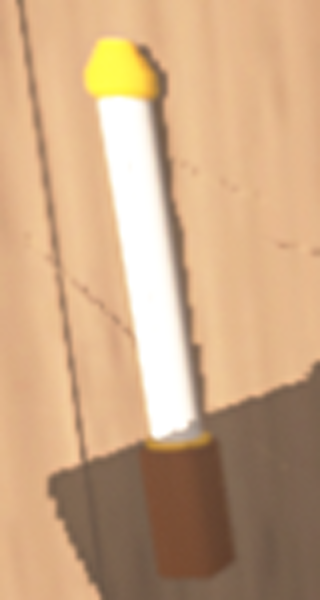

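```bash
python3 - <<'E'
from h import *
import pickle
np.set_printoptions(precision=4,suppress=True)
w=pickle.load(open("w1.pkl","rb"))
f=lambda L,k,x,y:[(x+(u+.5)/k-.5,y+(v+.5)/k-.5) for u,v in L]
A=lambda L:f(L,5,230,0);B=lambda L:f(L,7,385,40);C=lambda L:f(L,4,110,80)
P=onz(w,A([(213,510),(213,460),(197,100),(196,43)]),.0727);print("apex",P,P.mean(0),np.degrees(np.arctan2(*(P[2:].mean(0)-P[:2].mean(0))[[1,0]])))
P=onz(w,A([(112,538),(390,533),(384,92)]),.014);print("knobs",P,(P[0]+P[2])/2)
P=onz(w,A([(87,565),(418,565),(412,58)]),.012);print("corners",P,(P[0]+P[2])/2)
P=onz(w,B([(118,495),(537,402),(510,85),(72,187)]),.016);print("rest",P,P.mean(0))
for i,j in((1,0),(2,3)):
  d=P[j]-P[i];print(np.degrees(np.arctan2(-d[0],d[1])),np.linalg.norm(d))
P=onz(w,C([(190,580),(180,440),(128,97),(113,38)]),[.02,.02,.016,.011]);print("spindle",P,np.linalg.norm(P[3]-P[0]),np.degrees(np.arctan2(*(P[2]-P[1])[[1,0]])))
# roll rim ends
print(onz(w,B([(658,335),(645,88)]),.06))
E
```

```text
apex [[0.5678 0.0733 0.0727]
 [0.5795 0.0733 0.0727]
 [0.6579 0.0769 0.0727]
 [0.6694 0.077  0.0727]] [0.6187 0.0751 0.0727] 2.314866634786048
knobs [[0.5594 0.1119 0.014 ]
 [0.5648 0.0323 0.014 ]
 [0.6762 0.0376 0.014 ]] [0.6178 0.0747 0.014 ]
corners [[0.5516 0.1197 0.012 ]
 [0.5564 0.0241 0.012 ]
 [0.6849 0.0305 0.012 ]] [0.6183 0.0751 0.012 ]
rest [[ 0.5657 -0.1021  0.016 ]
 [ 0.5874 -0.184   0.016 ]
 [ 0.6448 -0.1683  0.016 ]
 [ 0.623  -0.086   0.016 ]] [ 0.6052 -0.1351  0.016 ]
14.853868315795491 0.08472065048407311
14.84141093174077 0.08521603333407045
spindle [[0.3744 0.2623 0.02  ]
 [0.4314 0.2602 0.02  ]
 [0.5556 0.2671 0.016 ]
 [0.5753 0.2727 0.011 ]] 0.20140481968836402 3.1391872253556774
[[ 0.5973 -0.1852  0.06  ]
 [ 0.6374 -0.175   0.06  ]]
```

```bash
python3 -c "
from h import *
print(now(),row([.404,.2625,.1],2.9))"
```

```text
{'t': 1.93, 'tcp': [0.4873, 0.0039, 0.3164], 'psi': 2.85, 'xax': [-0.0004, 0.0002, -1.0], 'F': [0.19, 0.02, 0.35], 'op': 0.0876} [ 2.165e+02 -2.624e+02  7.030e+01 -1.000e-01  0.000e+00  0.000e+00]
```

Request:
carry_out:
  series:
    - [[36,-44,12,0,0,0],[72,-88,24,0,0,0],[108,-131,35,0,0,0],[144,-175,47,0,0,0],[180,-219,58,0,0,0],[216,-262,70,0,0,0],[216,-262,70,0,0,0],[216,-262,70,0,0,0]]

```text
clock: 2.92
tool_pos: [0.4041, 0.2625, 0.1008]
orientation: [67.1, 90.0, -109.9]
force: [-0.8, 0.2, 1.1]
opening: 0.0877
```

```bash
python3 - <<'E'
from h import *
w=cam("wrist"); cv2.imwrite("pics/w2.png",w["bgr"]); print(now(),row([.404,.2625,.004],2.9))
E
```

```text
{'t': 2.98, 'tcp': [0.4045, 0.2622, 0.1012], 'psi': 2.93, 'xax': [0.0005, 0.0005, -1.0], 'F': [0.77, -1.15, 0.18], 'op': 0.0876} [97.2 -0.2  0.6  0.  -0.   0. ]
```

View pics/w2.png

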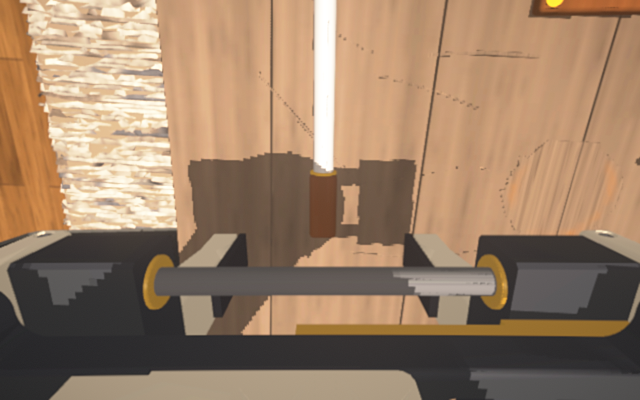

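```bash
python3 - <<'E'
from h import *
w=cam("wrist"); print(onz(w,[(323,171),(322,203),(322,237)],[.02,.022,.022]))
E
```

```text
[[0.4326652  0.26534154 0.02      ]
 [0.4067986  0.26483981 0.022     ]
 [0.37713825 0.26337874 0.022     ]]
```

Request:
carry_out:
  series:
    - [[40,0,0,0,0,0],[70,0,0,0,0,0],[85,0,0,0,0,0],[93,0,0,0,0,0],[96,0,0,0,0,0],[96,0,0,0,0,0]]

```text
clock: 3.78
tool_pos: [0.4051, 0.2619, 0.0052]
orientation: [-129.7, 89.9, 53.2]
force: [-0.3, -0.2, 0.0]
opening: 0.0875
```

Request:
carry_out:
  hand: 1
  series:
    - [[0,0,0,0,0,0],[0,0,0,0,0,0],[0,0,0,0,0,0],[0,0,0,0,0,0],[0,0,0,0,0,0],[0,0,0,0,0,0]]

```text
clock: 4.53
tool_pos: [0.4047, 0.2617, 0.0046]
orientation: [45.4, 90.0, -131.8]
force: [-0.3, 0.5, 0.7]
opening: 0.0334
```

```bash
python3 - <<'E'
from h import *
print(now())
E
```

```text
{'t': 4.53, 'tcp': [0.4047, 0.2617, 0.0046], 'psi': 2.84, 'xax': [-0.0001, -0.0001, -1.0], 'F': [-0.26, 0.47, 0.75], 'op': 0.0334}
```

Still closing; a few more rows.

Request:
carry_out:
  series:
    - [[0,0,0,0,0,0],[0,0,0,0,0,0],[0,0,0,0,0,0],[0,0,0,0,0,0]]

```text
clock: 5.03
tool_pos: [0.4047, 0.2617, 0.0046]
orientation: [54.1, 90.0, -123.1]
force: [-0.6, 0.2, -0.1]
opening: 0.0222
```

Request:
carry_out:
  series:
    - [[-10,0,0,0,0,0],[-30,0,0,0,0,0],[-60,0,0,0,0,0],[-90,0,0,0,0,0],[-90,0,0,0,0,0],[-90,0,0,0,0,0]]

```text
clock: 5.78
tool_pos: [0.4044, 0.2615, 0.0947]
orientation: [-63.7, 90.0, 119.1]
force: [-0.2, -2.3, -1.6]
opening: 0.0217
```

```bash
python3 - <<'E'
from h import *
w=cam("wrist"); cv2.imwrite("pics/w3.png",w["bgr"]); t=cam("top");s=cam("side");print(now())
cv2.imwrite("pics/s3.png",cv2.resize(s["bgr"][60:260,140:400],None,fx=3,fy=3,interpolation=cv2.INTER_CUBIC))
E
```

```text
{'t': 5.92, 'tcp': [0.4043, 0.2612, 0.0939], 'psi': 2.83, 'xax': [-0.0011, -0.0014, -1.0], 'F': [0.06, -0.15, -1.3], 'op': 0.0215}
```

View pics/w3.png

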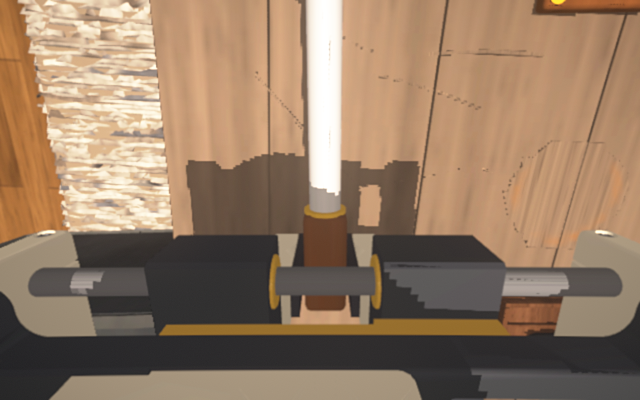

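View pics/s3.png

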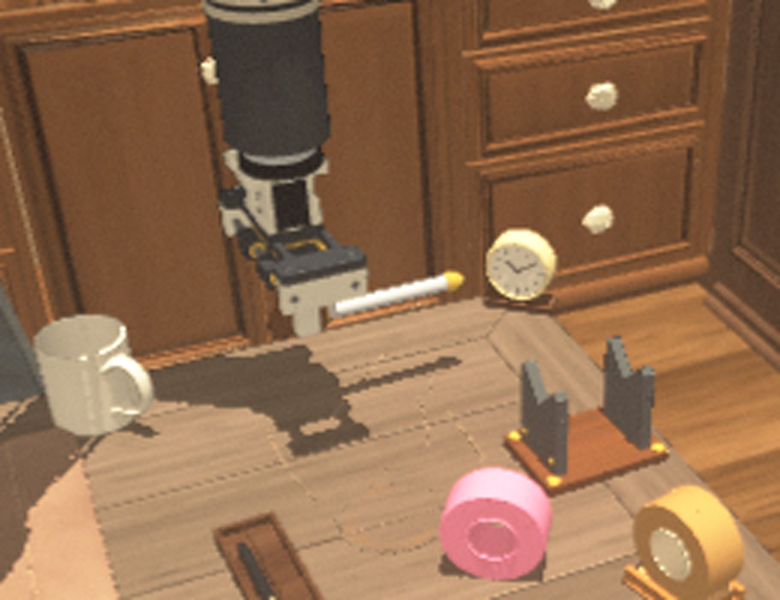

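```bash
python3 - <<'E'
from h import *
np.set_printoptions(precision=4,suppress=True)
t=cam("top");s=cam("side")
print("pink",onz(t,[(319,236),(339,210),(350,216),(330,244)],.045))
for n,c in(("top",t),("side",s)):
    hsv=cv2.cvtColor(c["bgr"],cv2.COLOR_BGR2HSV)
    m=cv2.inRange(hsv,(18,150,120),(35,255,255))
    k,_,st,ce=cv2.connectedComponentsWithStats(m)
    for i in range(1,k):
        if st[i,4]>8: print(n,st[i],ce[i].round(1))
d=np.array([np.cos(np.radians(2.83)),np.sin(np.radians(2.83)),0]);g=np.array([.4043,.2615,.1004])
P=[g+.153*d,g+.173*d,g+.163*d]
print("pred knob",proj(t,P),proj(s,P))
print(now(),row([.3915,-.192,.2],14.85))
E
```

```text
pink [[ 0.45   -0.0019  0.045 ]
 [ 0.5173 -0.0512  0.045 ]
 [ 0.5026 -0.0793  0.045 ]
 [ 0.4306 -0.0301  0.045 ]]
top [306 150   4   5  15] [307.3 152.3]
top [205 181   8   7  41] [208.9 184. ]
top [306 191   5   5  15] [308.1 193.2]
top [276 192   5   5  16] [278. 194.]
side [289 150   6   8  29] [291.3 153. ]
pred knob [[208.6145 187.7069]
 [208.7911 179.6773]
 [208.703  183.6853]] [[287.7446 154.3628]
 [293.788  152.8693]
 [290.7753 153.6138]]
{'t': 6.03, 'tcp': [0.4044, 0.2613, 0.0939], 'psi': 2.83, 'xax': [-0.0009, -0.0013, -1.0], 'F': [-0.2, 0.33, -0.27], 'op': 0.0215} [-105.5  452.3   35.4  -12.     0.1   -0.1]
```

Request:
carry_out:
  series:
    - [[-40,15,2,0,0,0],[-80,50,4,-1,0,0],[-106,95,8,-3,0,0],[-106,145,12,-4,0,0],[-106,200,16,-5,0,0],[-106,255,20,-7,0,0],[-106,310,25,-8,0,0],[-106,365,29,-10,0,0],[-106,415,33,-11,0,0],[-106,452,35,-12,0,0]]

```text
clock: 7.28
tool_pos: [0.3915, -0.1934, 0.2002]
orientation: [-11.1, 89.9, -176.2]
force: [1.2, 0.6, -0.5]
opening: 0.0218
```

Request:
carry_out:
  series:
    - [[0,0,0,0,0,0],[0,0,0,0,0,0],[0,0,0,0,0,0]]

```text
clock: 7.65
tool_pos: [0.3922, -0.1907, 0.2005]
orientation: [-44.4, 90.0, 150.5]
force: [0.4, -0.2, -1.0]
opening: 0.0218
```

```bash
python3 - <<'E'
from h import *
w=cam("wrist"); cv2.imwrite("pics/w4.png",w["bgr"]);print(now(),row([.3915,-.192,.0455],14.85))
E
```

```text
{'t': 7.7, 'tcp': [0.3923, -0.1907, 0.2006], 'psi': 14.92, 'xax': [0.0001, 0.0001, -1.0], 'F': [-0.74, 0.53, -1.11], 'op': 0.0216} [ 1.551e+02  1.100e+00  1.100e+00  1.000e-01 -0.000e+00  0.000e+00]
```

View pics/w4.png

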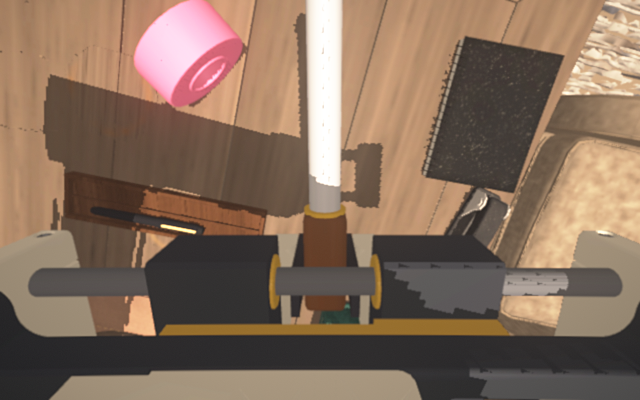

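Request:
carry_out:
  series:
    - [[40,0,0,0,0,0],[85,1,1,0,0,0],[125,1,1,0,0,0],[150,1,1,0,0,0],[155,1,1,0,0,0],[155,1,1,0,0,0]]

```text
clock: 8.45
tool_pos: [0.392, -0.1923, 0.0461]
orientation: [124.9, 90.0, -40.2]
force: [0.4, 0.2, -0.2]
opening: 0.0218
```

```bash
python3 - <<'E'
from h import *
np.set_printoptions(precision=4,suppress=True)
t=cam("top");s=cam("side");n=now();print(n)
for nm,c in(("top",t),("side",s)):
    hsv=cv2.cvtColor(c["bgr"],cv2.COLOR_BGR2HSV)
    m=cv2.inRange(hsv,(18,150,120),(35,255,255))
    k,_,st,ce=cv2.connectedComponentsWithStats(m)
    for i in range(1,k):
        if st[i,4]>8: print(nm,st[i],ce[i].round(1))
p=np.radians(n["psi"]);d=np.array([np.cos(p),np.sin(p),0]);g=np.array(n["tcp"])+[0,0,.0065]
P=[g+.173*d,g+.163*d]
print(proj(t,P),proj(s,P))
cv2.imwrite("pics/s5.png",cv2.resize(s["bgr"][160:300,240:420],None,fx=4.4,fy=4.2,interpolation=cv2.INTER_CUBIC))
cv2.imwrite("pics/t5.png",cv2.resize(t["bgr"][130:280,290:450],None,fx=4,fy=4,interpolation=cv2.INTER_CUBIC))
E
```

```text
{'t': 8.55, 'tcp': [0.3925, -0.1925, 0.0467], 'psi': 14.89, 'xax': [0.002, -0.0002, -1.0], 'F': [-0.51, -0.54, -1.14], 'op': 0.0219}
top [306 150   4   5  16] [307.4 152.2]
top [306 191   5   5  16] [308.2 193.2]
top [276 192   5   5  18] [278.1 194.1]
top [376 195   8   7  37] [379.1 198.6]
side [350 247   7   9  24] [352.8 251.5]
side [308 254   9   7  21] [312.2 256.8]
side [359 256  10   8  10] [363.5 259.3]
[[377.6461 193.9116]
 [378.6591 197.6916]] [[353.8083 249.2905]
 [350.7443 251.0874]]
```

View pics/s5.png

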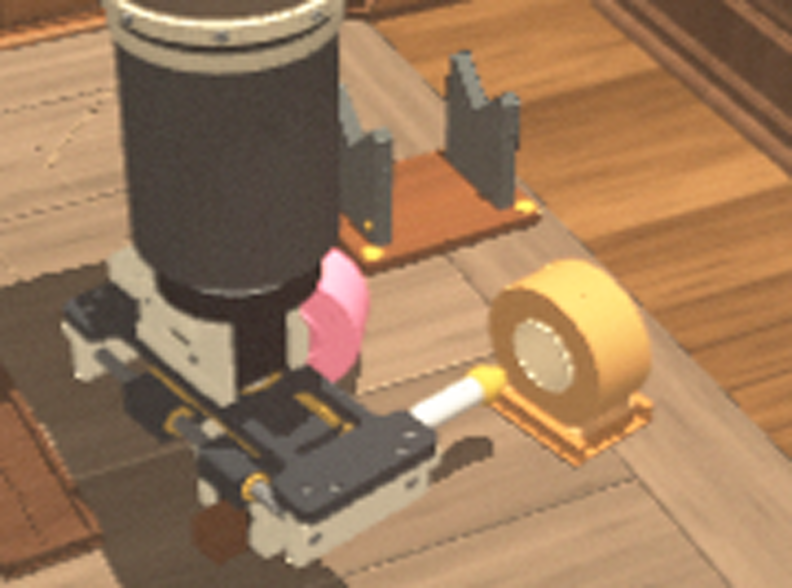

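View pics/t5.png

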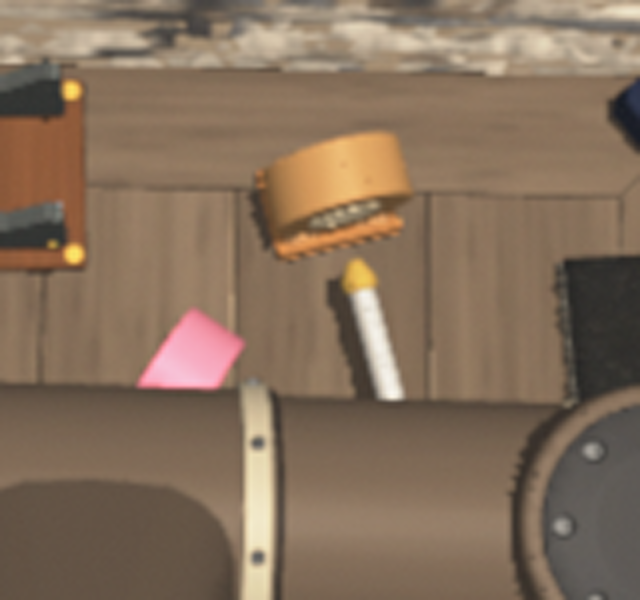

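The side view shows the extended shaft axis passing at (363,244), and the hole's near-face centre is at about (363.6,244). The top view agrees, so I can insert.

Request:
carry_out:
  series:
    - [[0,0,-12,0,0,0],[0,0,-24,0,0,0],[0,0,-36,0,0,0],[0,0,-48,0,0,0],[0,0,-60,0,0,0],[0,0,-60,0,0,0]]

```text
clock: 9.3
tool_pos: [0.4504, -0.1771, 0.0455]
orientation: [80.0, 90.0, -85.2]
force: [-0.1, -0.3, -1.0]
opening: 0.0218
```

```bash
python3 - <<'E'
from h import *
t=cam("top");s=cam("side");print(now())
a=cv2.resize(s["bgr"][200:290,290:410],(400,300),interpolation=cv2.INTER_CUBIC)
b=cv2.resize(t["bgr"][140:230,330:450],(400,300),interpolation=cv2.INTER_CUBIC)
cv2.imwrite("pics/st6.png",np.hstack([a,b]))
g=now()
print(row(np.array([.608,-.1345,.0455])-.09*np.array([.9666,.2563,0]),14.85))
E
```

```text
{'t': 9.4, 'tcp': [0.4491, -0.1772, 0.0454], 'psi': 14.84, 'xax': [-0.0008, 0.0001, -1.0], 'F': [0.04, -0.2, -1.71], 'op': 0.0217}
[ -0.2  -0.6 -74.5  -0.    0.    0. ]
```

View pics/st6.png

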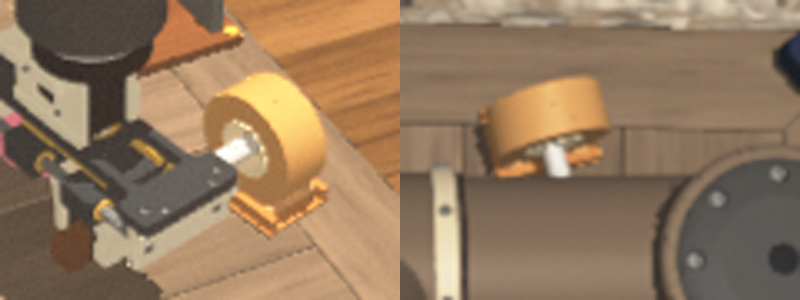

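The knob is in the hole, centred and with no contact force. I'll continue inserting.

Request:
carry_out:
  series:
    - [[0,0,-12,0,0,0],[0,0,-25,0,0,0],[0,0,-38,0,0,0],[0,0,-51,0,0,0],[0,0,-63,0,0,0],[0,0,-74,0,0,0],[0,0,-74,0,0,0]]

```text
clock: 10.28
tool_pos: [0.5217, -0.1581, 0.0455]
orientation: [109.0, 90.0, -56.1]
force: [-0.5, 0.0, -1.2]
opening: 0.0216
```

```bash
python3 - <<'E'
from h import *
t=cam("top");s=cam("side");w=cam("wrist");print(now())
a=cv2.resize(s["bgr"][200:290,290:410],(400,300),interpolation=cv2.INTER_CUBIC)
cv2.imwrite("pics/st7.png",np.hstack([a,cv2.resize(w["bgr"],(400,300))]))
E
```

```text
{'t': 10.43, 'tcp': [0.5205, -0.1584, 0.0455], 'psi': 14.83, 'xax': [-0.0005, 0.0001, -1.0], 'F': [-0.04, 0.14, -0.34], 'op': 0.0219}
```

View pics/st7.png

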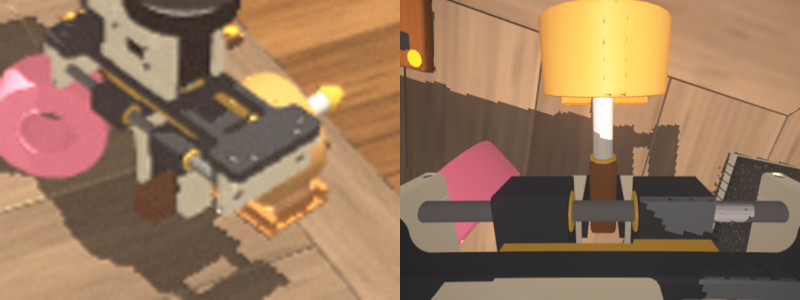

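Request:
carry_out:
  series:
    - [[-5,0,0,0,0,0],[-9,0,0,0,0,0],[-12,0,0,0,0,0],[-15,0,0,0,0,0],[-20,0,0,0,0,0],[-27,0,0,0,0,0],[-35,0,0,0,0,0],[-43,0,0,0,0,0],[-50,0,0,0,0,0],[-50,0,0,0,0,0]]

```text
clock: 11.68
tool_pos: [0.5215, -0.1583, 0.0964]
orientation: [167.0, 89.9, 1.8]
force: [0.9, 0.2, -1.8]
opening: 0.0218
```

```bash
python3 - <<'E'
from h import *
t=cam("top");s=cam("side");w=cam("wrist");print(now(),get_obs()["moment"])
a=cv2.resize(s["bgr"][170:290,270:430],(400,300),interpolation=cv2.INTER_CUBIC)
cv2.imwrite("pics/st8.png",np.hstack([a,cv2.resize(w["bgr"],(400,300))])); cv2.imwrite("pics/w8.png",w["bgr"])
E
```

```text
{'t': 11.82, 'tcp': [0.5208, -0.1583, 0.0954], 'psi': 14.83, 'xax': [-0.0004, 0.0001, -1.0], 'F': [-0.94, 0.24, -1.8], 'op': 0.0219} [-0.08856679  0.14546893  0.0259748 ]
```

View pics/st8.png

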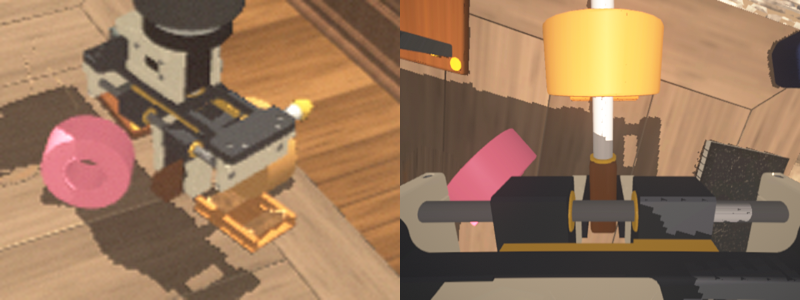

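```bash
python3 - <<'E'
from h import *
np.set_printoptions(precision=4,suppress=True)
t=cam("top");s=cam("side");w=cam("wrist");n=now();print(n)
for nm,c in(("top",t),("side",s)):
    hsv=cv2.cvtColor(c["bgr"],cv2.COLOR_BGR2HSV)
    m=cv2.inRange(hsv,(20,170,120),(35,255,255))
    k,_,st,ce=cv2.connectedComponentsWithStats(m)
    for i in range(1,k):
        if st[i,4]>8: print(nm,st[i],ce[i].round(1))
p=np.radians(n["psi"]);d=np.array([np.cos(p),np.sin(p),0]);g=np.array(n["tcp"])+[0,0,.0065]
P=[g+.173*d,g+.163*d]
print(proj(t,P),proj(s,P))
# roll edges near/far at top generator in wrist, z=axis+.033
im=cv2.cvtColor(w["bgr"],cv2.COLOR_BGR2HSV)
m=cv2.inRange(im,(12,90,150),(32,255,255))
for c in (300,312,324,336): r=np.where(m[:180,c])[0]; print(c,r.min(),r.max())
for z in (.033,):
  print([((q-g)@d) for q in onz(w,[(322,13),(322,128)],g[2]+z)])
print(row([.53,-.1,.19],14.85))
E
```

```text
{'t': 11.97, 'tcp': [0.5208, -0.1584, 0.0953], 'psi': 14.84, 'xax': [-0.0006, -0.0, -1.0], 'F': [-1.27, 0.05, -1.44], 'op': 0.0218}
[[366.6357 138.8238]
 [367.6555 142.6257]] [[393.5852 211.7623]
 [390.8353 213.3029]]
300 9 148
312 12 128
324 12 128
336 11 128
[np.float64(0.10646608800157284), np.float64(0.06841836976964422)]
[-94.7 -54.1 -23.8  -0.    0.    0. ]
```

```bash
python3 - <<'E'
from h import *
c=now(); cur=(c["tcp"],c["psi"]); a=np.array(c["tcp"]); b=np.array([.5281,.0709,.19])
for f in (0,.12,.25,.37,.5,.62,.75,.87,1): print(f,row([*(a+(b-a)*f)[:2],.19],14.84+(2.6-14.84)*f,cur))
E
```

```text
0 [-94.7   0.    0.    0.    0.    0. ]
0.12 [-94.7 -26.4  -7.9   1.5   0.    0. ]
0.25 [-94.7 -54.9 -16.4   3.1   0.    0. ]
0.37 [-94.7 -81.3 -24.3   4.5   0.    0. ]
0.5 [ -94.7 -109.9  -32.9    6.1    0.     0. ]
0.62 [ -94.7 -136.3  -40.8    7.6    0.     0. ]
0.75 [ -94.7 -164.8  -49.3    9.2    0.     0. ]
0.87 [ -94.7 -191.2  -57.2   10.6    0.     0. ]
1 [ -94.7 -219.8  -65.8   12.2    0.     0. ]
```

Request:
carry_out:
  series:
    - [[-10,0,0,0,0,0],[-25,0,0,0,0,0],[-42,0,0,0,0,0],[-60,0,0,0,0,0],[-77,0,0,0,0,0],[-90,0,0,0,0,0],[-95,0,0,0,0,0],[-95,0,0,0,0,0]]

```text
clock: 12.98
tool_pos: [0.521, -0.1583, 0.1909]
orientation: [179.3, 90.0, 14.1]
force: [0.1, 0.1, -1.8]
opening: 0.0216
```

Request:
carry_out:
  series:
    - [[0,-12,-4,0.7,0,0],[0,-35,-10,2,0,0],[0,-62,-18,3.5,0,0],[0,-90,-27,5,0,0],[0,-118,-35,6.5,0,0],[0,-146,-44,8,0,0],[0,-174,-52,9.7,0,0],[0,-200,-60,11.2,0,0],[0,-214,-64,12,0,0],[0,-220,-66,12.2,0,0]]

```text
clock: 14.22
tool_pos: [0.528, 0.0723, 0.19]
orientation: [15.9, 89.9, -161.5]
force: [-0.2, -0.6, -0.8]
opening: 0.0214
```

Request:
carry_out:
  series:
    - [[0,0,0,0,0,0],[0,0,0,0,0,0],[0,0,0,0,0,0]]

```text
clock: 14.6
tool_pos: [0.5284, 0.0707, 0.1906]
orientation: [27.2, 90.0, -150.2]
force: [-0.4, -0.4, -2.0]
opening: 0.0216
```

```bash
python3 - <<'E'
from h import *
np.set_printoptions(precision=4,suppress=True)
s=cam("side");t=cam("top");w=cam("wrist");n=now();print(n)
a=cv2.resize(s["bgr"][110:230,270:430],(400,300),interpolation=cv2.INTER_CUBIC)
b=cv2.resize(t["bgr"][80:200,210:370],(400,300),interpolation=cv2.INTER_CUBIC)
cv2.imwrite("pics/st9.png",np.vstack([np.hstack([a,b]),np.hstack([cv2.resize(w["bgr"],(480,300)),np.zeros((300,320,3),np.uint8)])]))
p=np.radians(n["psi"]);d=np.array([np.cos(p),np.sin(p),0]);g=np.array(n["tcp"])+[0,0,.0065]
print(proj(t,[g+.173*d,g+.163*d]),proj(s,[g+.173*d,g+.163*d]))
print(row([.5281,.0709,.1],2.6))
E
```

```text
{'t': 14.75, 'tcp': [0.5284, 0.0708, 0.1907], 'psi': 2.61, 'xax': [0.0, 0.0, -1.0], 'F': [1.52, 0.36, -2.61], 'op': 0.0216}
[[284.6873 117.7654]
 [284.7146 122.0498]] [[362.3105 143.3027]
 [359.139  144.1022]]
[90.7 -0.1  0.4  0.  -0.   0. ]
```

View pics/st9.png

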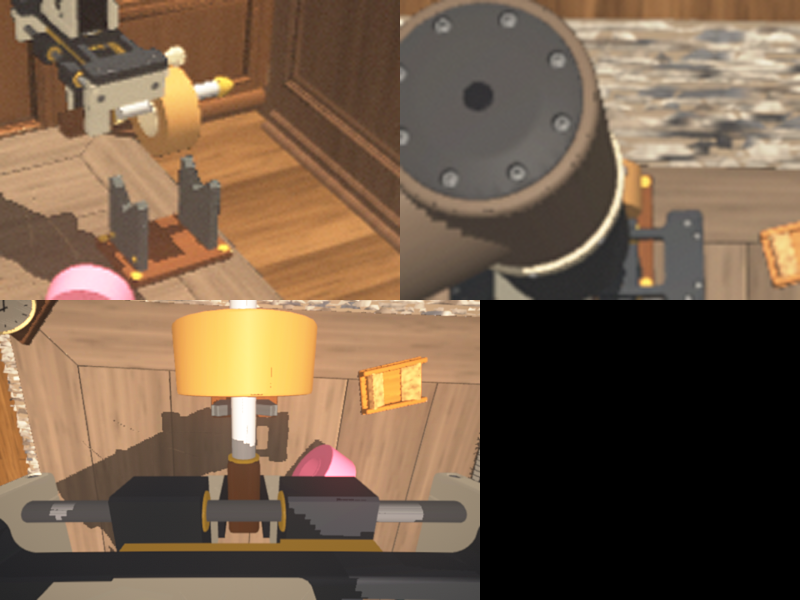

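Request:
carry_out:
  series:
    - [[8,0,0,0,0,0],[20,0,0,0,0,0],[32,0,0,0,0,0],[44,0,0,0,0,0],[56,0,0,0,0,0],[68,0,0,0,0,0],[78,0,0,0,0,0],[85,0,0,0,0,0],[88,0,0,0,0,0],[88,0,0,0,0,0]]

```text
clock: 16.0
tool_pos: [0.5285, 0.0712, 0.1026]
orientation: [118.3, 90.0, -59.0]
force: [-0.8, -0.4, -1.9]
opening: 0.0214
```

```bash
python3 - <<'E'
from h import *
s=cam("side");w=cam("wrist");print(now())
a=cv2.resize(s["bgr"][130:250,270:430],(480,360),interpolation=cv2.INTER_CUBIC)
cv2.imwrite("pics/s10.png",a)
b=cv2.resize(w["bgr"][0:260,160:500],None,fx=2.2,fy=2.2,interpolation=cv2.INTER_CUBIC)
cv2.imwrite("pics/w10.png",b)
print(row([.5281,.0709,.079],2.6))
E
```

```text
{'t': 16.1, 'tcp': [0.5287, 0.0713, 0.103], 'psi': 2.64, 'xax': [0.0006, 0.0002, -1.0], 'F': [-0.27, 0.15, -1.45], 'op': 0.0218}
[24.   0.4  0.6  0.  -0.   0. ]
```

View pics/s10.png

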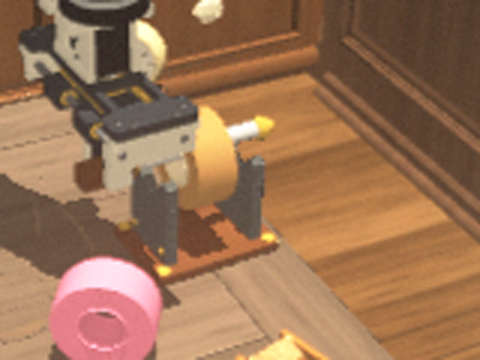

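View pics/w10.png

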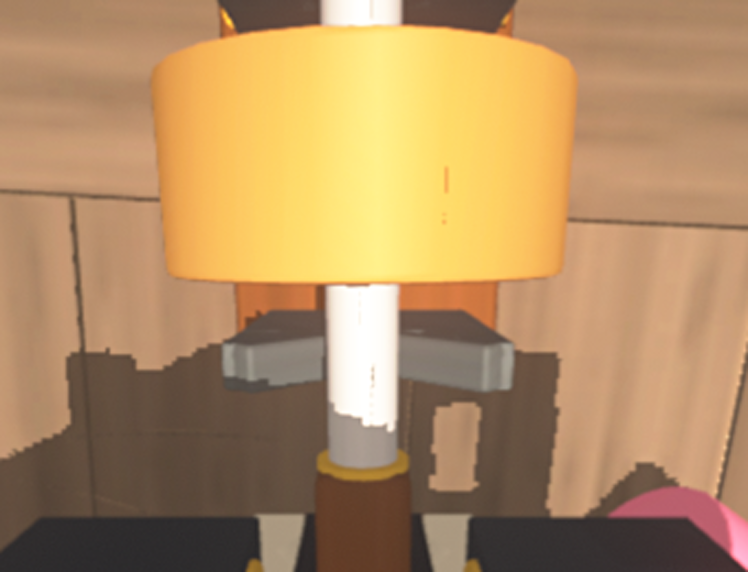

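The shaft is centred over the near V, and the roll sits between the uprights. I'll lower onto the seat in small steps.

Request:
carry_out:
  series:
    - [[4,0,0,0,0,0],[8,0,0,0,0,0],[12,0,0,0,0,0],[15,0,0,0,0,0],[18,0,0,0,0,0],[20,0,0,0,0,0],[22,0,0,0,0,0],[22,0,0,0,0,0]]

```text
clock: 17.1
tool_pos: [0.5283, 0.0712, 0.0805]
orientation: [27.7, 90.0, -149.7]
force: [-0.6, -0.7, -1.4]
opening: 0.0217
```

Request:
carry_out:
  series:
    - [[1,0,0,0,0,0],[1.5,0,0,0,0,0],[2,0,0,0,0,0],[2,0,0,0,0,0]]

```text
clock: 17.6
tool_pos: [0.5285, 0.0712, 0.0787]
orientation: [-173.4, 90.0, 9.3]
force: [-0.2, -0.4, -1.2]
opening: 0.0216
```

```bash
python3 -c "
from h import *
print(now(),get_obs()['moment'])"
```

```text
{'t': 17.6, 'tcp': [0.5285, 0.0712, 0.0787], 'psi': 2.64, 'xax': [0.0002, 0.0, -1.0], 'F': [-0.19, -0.36, -1.17], 'op': 0.0216} [-0.21944783  0.10466617 -0.0010537 ]
```

Request:
carry_out:
  series:
    - [[0.7,0,0,0,0,0],[1.4,0,0,0,0,0],[2,0,0,0,0,0],[2,0,0,0,0,0]]

```text
clock: 18.1
tool_pos: [0.5288, 0.0709, 0.0775]
orientation: [155.9, 89.9, -21.4]
force: [-2.6, -3.0, 8.1]
opening: 0.022
```

```bash
python3 -c "
from h import *
print(now(),get_obs()['moment'])
s=cam('side');w=cam('wrist')
cv2.imwrite('pics/s11.png',np.hstack([cv2.resize(s['bgr'][140:230,290:410],(400,300),interpolation=cv2.INTER_CUBIC),cv2.resize(w['bgr'][0:260,160:500],(400,300))]))
print(now())
"
```

```text
{'t': 18.1, 'tcp': [0.5288, 0.0709, 0.0775], 'psi': 2.65, 'xax': [0.0009, -0.0003, -1.0], 'F': [-2.64, -3.03, 8.06], 'op': 0.022} [-1.08545624  0.77159317 -0.11120289]
{'t': 18.2, 'tcp': [0.5288, 0.0709, 0.0776], 'psi': 2.65, 'xax': [0.0009, -0.0003, -1.0], 'F': [-2.92, -1.98, 8.37], 'op': 0.0219}
```

View pics/s11.png

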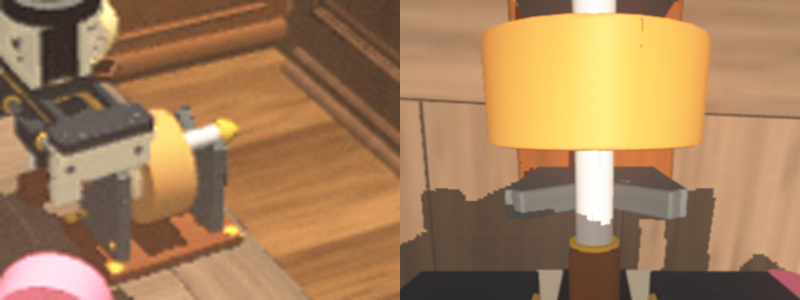

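Request:
carry_out:
  series:
    - [[-0.5,0.5,0,0,0,0],[-0.5,0.5,0,0,0,0],[-0.5,0.5,0,0,0,0]]

```text
clock: 18.58
tool_pos: [0.5289, 0.0707, 0.0776]
orientation: [175.2, 90.0, -2.2]
force: [-1.5, -2.2, 6.2]
opening: 0.0219
```

Request:
carry_out:
  hand: 0
  series:
    - [[0,0,0,0,0,0],[0,0,0,0,0,0],[0,0,0,0,0,0],[0,0,0,0,0,0],[0,0,0,0,0,0],[0,0,0,0,0,0]]

```text
clock: 19.32
tool_pos: [0.5285, 0.0707, 0.0771]
orientation: [5.3, 90.0, -172.1]
force: [-0.3, -0.1, -0.0]
opening: 0.0438
```

```bash
python3 -c "
from h import *
s=cam('side');w=cam('wrist')
cv2.imwrite('pics/s12.png',np.hstack([cv2.resize(s['bgr'][140:230,290:410],(400,300),interpolation=cv2.INTER_CUBIC),cv2.resize(w['bgr'][0:340,100:550],(400,300))]))
print(now())
"
```

```text
{'t': 19.43, 'tcp': [0.5285, 0.0707, 0.0771], 'psi': 2.64, 'xax': [0.0, 0.0, -1.0], 'F': [-0.66, 0.12, 0.38], 'op': 0.0437}
```

View pics/s12.png

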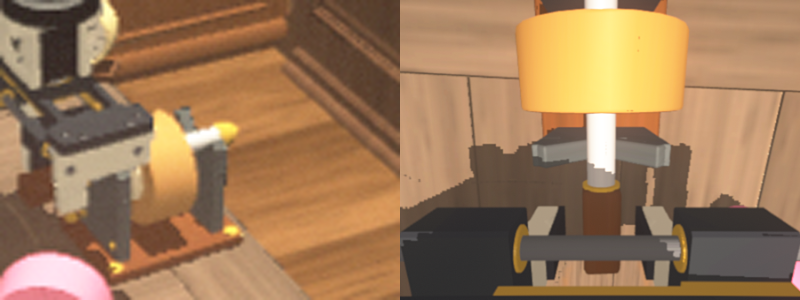

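Request:
carry_out:
  series:
    - [[-8,0,0,0,0,0],[-20,0,0,0,0,0],[-35,0,0,0,0,0],[-60,0,0,0,0,0],[-90,0,0,0,0,0],[-120,0,20,0,0,0],[-150,0,60,0,0,0],[-150,0,100,0,0,0],[-150,0,100,0,0,0]]

```text
clock: 20.55
tool_pos: [0.4268, 0.0659, 0.2291]
orientation: [-141.2, 89.8, 41.5]
force: [0.3, -0.1, 0.1]
opening: 0.0439
```

```bash
python3 - <<'E'
from h import *
np.set_printoptions(precision=4,suppress=True)
s=cam('side');w=cam('wrist');t=cam('top')
cv2.imwrite('pics/f1.png',np.hstack([cv2.resize(s['bgr'][140:230,290:410],(400,300),interpolation=cv2.INTER_CUBIC),cv2.resize(w['bgr'],(400,300))]))
cv2.imwrite('pics/f2.png',cv2.resize(w['bgr'][0:240,180:480],None,fx=2.5,fy=2.5,interpolation=cv2.INTER_CUBIC))
print(now())
import pickle;pickle.dump(w,open('wf.pkl','wb'));pickle.dump(s,open('sf.pkl','wb'))
u=np.array([.999,.0454,0]);c=np.array([.618,.075,.084])
print("pred side knob centre, tip",proj(s,[c+.073*u,c+.083*u]),"wrist handle back/front, knob",proj(w,[c-.117*u,c-.063*u,c+.063*u,c+.083*u]))
E
```

```text
{'t': 20.7, 'tcp': [0.4291, 0.0663, 0.2281], 'psi': 2.66, 'xax': [0.0015, 0.0007, -1.0], 'F': [0.09, 0.39, 0.35], 'op': 0.0434}
pred side knob centre, tip [[357.0124 179.8417]
 [360.0257 178.971 ]] wrist handle back/front, knob [[ 325.3391  111.7528]
 [ 325.5161   48.9957]
 [ 326.0286 -132.0616]
 [ 326.1273 -166.7872]]
```

View pics/f1.png

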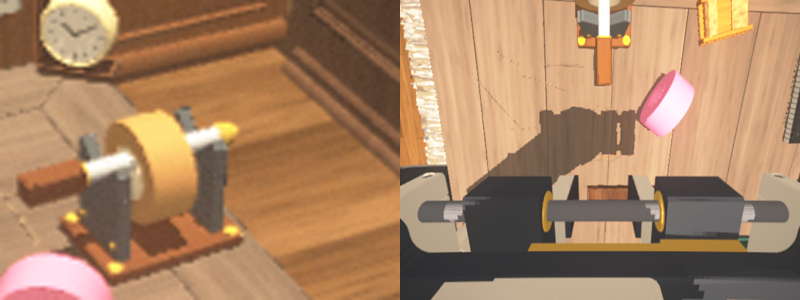

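View pics/f2.png

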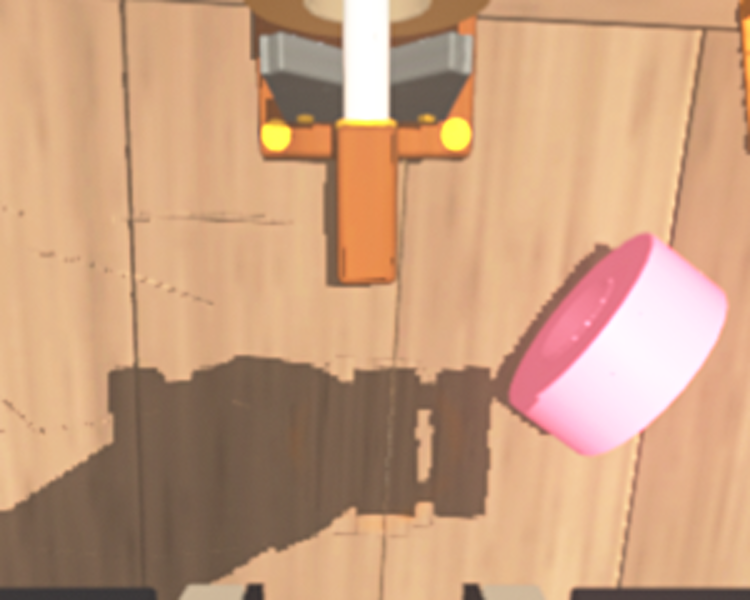

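```bash
python3 - <<'E'
from h import *
np.set_printoptions(precision=4,suppress=True)
s=cam('side');t=cam("top"); o=cv2.imread("pics/side0.png")
u=np.array([.999,.0454,0]);c=np.array([.618,.075,.072])
print(proj(s,[c,c-.021*u,c+.021*u]))
hsv=cv2.cvtColor(s["bgr"],cv2.COLOR_BGR2HSV);m=cv2.inRange(hsv,(12,110,120),(24,255,255))[160:225,310:360]
k,_,st,ce=cv2.connectedComponentsWithStats(m);i=1+st[1:,4].argmax();print(st[i]+[310,160,0,0,0],ce[i]+[310,160])
for n,(a,b,x,y) in dict(clock=(130,168,298,330),ink=(282,322,428,462)).items(): print(n,cv2.absdiff(o[a:b,x:y],s["bgr"][a:b,x:y]).mean())
print(now())
E
```

```text
[[334.345  189.986 ]
 [327.6851 191.9351]
 [340.9155 188.0632]]
[ 321  160   39   53 1095] [340.3954 180.6292]
clock 4.289747807017544
ink 3.8490196078431373
{'t': 20.8, 'tcp': [0.4292, 0.0662, 0.2273], 'psi': 2.63, 'xax': [0.0, -0.0002, -1.0], 'F': [0.8, 0.45, -0.36], 'op': 0.0439}
```

```bash
python3 -c "
from h import *
print(close_job())"
```

```text
the job is handed in; nothing more can be done
None
```

The tape stand is loaded and the job was handed in at about 21 s of the 58 s allowed. I gripped the spindle by its handle and pushed the shaft through the brown roll on the rest; the pink ring was the look-alike. I then lifted the roll on the shaft, lowered the spindle into both V-notches until contact (about 8 N), released it there and backed the arm off.

Last checks in the pictures:
- **Seating:** the handle's end was within about 2 px of where a correctly seated spindle should appear in the wrist view. The knob fell between its predicted centre and tip in the side view.
- **Roll:** it hangs between the uprights with visible gaps on both sides, its centre about 1–2 px from the prediction. I read that centre by eye, because the colour-mask blob for the roll ran into its surroundings and was no use.
- **Bystanders:** the clock and ink bottle look unchanged in the side view.
- **Release:** the force reading was near zero after release. The roll hung lifted clear of its rest for several seconds during the transfer.

The measurements disagreed slightly: the rest came out about 60 mm long instead of 64 mm, and positions from different views differed by 3–5 mm. Neither caused trouble in the insertion or the seating. I did not measure contact between the roll and the stand directly; that it hangs free is judged from the pictures.

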